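Clear a weld fixture and hold a flanged stub at its root gap

ROBOT

A 7-joint arm with a two-finger parallel gripper is mounted at the origin on a cart in front of the work surface, level with it; the furniture and walls round the work are solid. World frame = base frame: x ahead of the robot, y to its left, z up, the work surface at z = 0. Lengths are in m, angles in rad, forces in N, time in s.
With the tool pointing down it reaches from about 0.375 to 0.925 m from the base axis. Payload 3.1 kg.
Tool frame: the origin (TCP) lies at the very end of the fingers, on their centre line; the grasp point (between the pads) lies 19 mm behind it; y points along the fingers, z is the direction in which the jaws open and shut, and the axes are right-handed (so a half turn about y gives the same grasp; the last joint's range is limited). The gripper opens to 85 mm and grips with 20 to 120 N. Pads are 22 mm wide; open, the fingers measure 114 mm over their backs; the gripper's body (76 mm by 85 mm) begins 54 mm behind the grasp point. The pads swing forward as they close: fully open they stand 13 mm farther back than shut.
Start: joints at [-1.209, 0.383, 0.044, 1.598, -0.018, 1.161, -0.05], TCP at [0.288, 0.583, 0.231] pointing down, gripper open.
Joint ranges: [-2.61, 2.61], [-0.41, 2.15], [-1.48, 1.57], [0, 2.5], [-1.57, 4.71], [0.05, 1.97], [-2.85, 2.85]. Speed limits (rad/s): [2.79, 2.79, 3.14, 3.14, 3.14, 3.14, 3.14].

INTERFACE

Orientations are given as a unit quaternion [x, y, z, w].
In Python, from rig import arm gives the robot as it stands.
- The arm moves only by the tool drive_tool, never from a script. Its argument "series" is a list of rows, each an object of numbers: "dx", "dy", "dz": the shift along the tool's x, y, z in mm; "spin": the turn about the tool's y in rad; "fingers": the closure, from 0 (fully open) to 1 (shut). A call has exactly 10 rows; each row is the pose to reach, as a shift and turn from the pose measured when the call began, along the tool's axes at that moment; what a row does not reach only later rows make up. A row lasts 1/8 s, in which the tool goes at most 62.5 mm and 10.7 degrees, less where a joint would pass 70% of its speed; a pose out of reach is approached as far as the arm can. A call with a gripper value outside its range is refused whole. The fingers move at their own pace and stop on an object; "grip_force" is the grip in N (left out, the last holds). Time passes only in rows, so rows that repeat a pose let the fingers close, or fill a call up. It gives the time, the measured TCP pose, the force and the opening at its end, in the units of the state.
- arm.read_state(): the state, without advancing time (a new reading comes with each control period).
- arm.camera(name): name is "scene" or "top" or "wrist"; returns a dict with "pixels" (480x640x3 uint8, blue, green, red), "fx", "fy", "cx", "cy" (pixels), "R" (3x3) and "t" (3): a world point X has camera coordinates R X + t. Camera axes: x right, y down, z forward; pixel columns grow to the right and rows downward; lengths in m; the calibration is good to about 2 mm. A picture is of the moment at which its call begins. There is no depth.
- arm.sign_off(): hands the job in, once; it reports no verdict.
The state is a dict: "time_s": time; "joint_pos": joint angles; "dq": joint speeds; "joint_torque": joint torques, N m; "tcp_pos": TCP position; "eef_rot": TCP orientation; "wrist_force": force on the tool from outside, world axes, zero at the start; "ft_torque": the same for the moment, N m; "gripper_width": opening from 0.0 (shut) to 1.0 (fully open).
Only numpy, scipy, OpenCV 4.12 (cv2) and the standard library are available. Lean on these libraries where they do the work, as an engineer would, in place of code of your own. Each camera call takes 0.05 s, during which the arm holds its last target.

TASK

Clear the cover plate in the weld fixture: put the loose rusty nut into the bin that holds nuts and the loose rusty bolt into the bin that holds a bolt. Then take the flanged pipe stub by its flange, lift it over the blue fence without knocking fence or clamp, and hold it upright over the big middle hole of the plate, centred, the flange's long side in line with the plate's long side, with a root gap of about 4 mm between pipe end and plate. Finish while still holding it there, steady and touching nothing but the gripper, ready for the welder to tack; leave the square, the soapstone stick and the red magnet where they lie.

Things in the scene. Friction and masses are not known exactly. Their poses are not given: they have to be found in the camera images.
- nut_centre (a point): Centre, half-way up, of the loose rusty hex nut that lies flat on the cover plate, near the hole: 30 mm across flats (along its own y), 34 mm across corners (its own x; flats repeat every 60 degrees), 14 mm high. z axis up.
- loose_nut: The same loose nut; its origin is the centre of its underside.
- bolt_centre (a point): Centre, half-way up, of the loose rusty hex bolt that stands on its head on the cover plate: 74 mm tall, head 33 x 29 mm and 12 mm high at the bottom, round shank 19 mm in diameter above it. z axis up along the shank.
- loose_bolt: The same loose bolt; its origin is the centre of its underside (the head).
- nut_bin: Open grey sheet-metal bin, fixed, that already holds two bright hex nuts (fixed to the floor in its +x half): outside 94 (x) x 104 (y) x 45 mm high plus a 2.5 mm rolled rim, wall and floor 3 mm. Origin: centre of its underside.
- bolt_bin: Open grey bin of the same make, fixed, that already holds one rusty bolt lying along y (fixed to the floor in its +x half, about 12 to 43 mm from the centre line and 33 mm high; the -x half is empty). Origin: centre of its underside. Same sizes as the nut bin.
- flanged_stub: Loose steel stub, 0.3 to 0.6 kg: a pipe 34 mm outside, 27 mm inside and 60 mm long that stands on its square-cut end, with a rectangular flange 50 (own x) x 90 (own y) x 10 mm on top, total height 70 mm. The flange has a big hole in the middle and a bolt hole near each short end. Origin: centre of the lower pipe end; z axis up along the pipe.
- stub_flange (a point): Middle of the stub's flange, half-way through its thickness, 65 mm above the lower pipe end; axes as the stub's. Take the flange across its 50 mm width (the stub's x).
- stub_foot (a point): Centre of the stub's lower pipe end (the end to be welded); axes as the stub's.
- plate_hole (a point): Centre of the 27 mm middle hole of the cover plate, at the height of the plate's top face (20 mm above the bench). Axes as the plate's: y along its long side, z up.
- cover_plate: Steel cover plate 120 (x) x 170 (y) x 10 mm with a 27 mm hole in its middle and an 11 mm hole at each corner and thin white centre lines through the middle, fixed flat in the fixture. Origin: centre of its underside; y along its long side.
- fixture: Dark steel fixture base, 10 mm thick, fixed, with the cover plate on it. Origin: at bench height under the middle of the plate's hole, axes as the plate's. The base reaches 72 mm to -x, 170 mm to +x, 120 mm to -y and 92 mm to +y of it. Two round pins 12 mm in diameter stand before the plate at x = -66 mm, y = +-55 mm, their tops 28 mm above the bench.
- fence: Blue steel angle, 110 mm long (x) and 6 mm thick, along the plate's -y edge: its upright leg stands from 85 to 91 mm to -y of the hole and its top is 70 mm above the bench. Origin: on the fixture base at the plate's edge.
- hold_clamp: Toggle clamp, shut, bolted behind the plate; its arm presses on the plate's far edge 45 mm to +x of the hole (arm top 62 mm above the bench); its red handle stands upright about 135 mm to +x of the hole, 146 mm above the bench. Leave it shut. Origin: centre of its foot, 100 mm to +x of the hole.
- square: Bystander: engineer's try square 105 x 159 x 17 mm lying on the bench; do not move. Origin: centre of its underside.
- chalk: Bystander: white soapstone stick 12 x 90 x 8 mm lying on the bench; do not move. Origin: centre of its underside.
- magnet: Bystander: red triangular welding magnet 75 x 85 x 15 mm lying on the bench; do not move. Origin: centre of its underside.

How it is judged:
On the way, in this order (a step that is already met when the one before it is completed fails the run):
1. the plate is cleared: nut lying in the nut bin, bolt in the bolt bin (x of nut_centre in the frame of nut_bin between -0.044 and 0.044 m and y of nut_centre in the frame of nut_bin between -0.049 and 0.049 m and z of nut_centre in the frame of nut_bin between 0 and 0.04 m and x of bolt_centre in the frame of bolt_bin between -0.044 and 0.044 m and y of bolt_centre in the frame of bolt_bin between -0.049 and 0.049 m and z of bolt_centre in the frame of bolt_bin between 0 and 0.055 m and linear speed of each of loose_nut, loose_bolt below 0.03 m/s and height (world z) of stub_foot below 0.01 m), for 0.2 s.
2. the stub is lifted off the bench, its lower end higher than the fence (height (world z) of stub_foot above 0.072 m), for 0.1 s.
At the end, for the whole second after the job is handed in: Stub held by the gripper alone, still, tilt under 0.06 rad: lower end 1 to 8 mm above the plate, axis within 4 mm of the hole's middle, flange's long side within 0.1 rad of the plate's, touching no part of the fixture; nut in the nut bin, bolt in the bolt bin (z of stub_foot in the frame of plate_hole between 0.001 and 0.008 m and horizontal distance between stub_foot and plate_hole below 0.004 m and angle between stub_foot's own z axis and vertical below 0.06 rad and height (world z) of stub_flange above 0.07 m and angle between the y axis of flanged_stub and the y axis of cover_plate, either way round below 0.1 rad and contact force between the fingers and flanged_stub above 1 N and contact force between flanged_stub and fixture below 0.1 N and linear speed of flanged_stub below 0.01 m/s and angular speed of flanged_stub below 0.1 rad/s and x of nut_centre in the frame of nut_bin between -0.044 and 0.044 m and y of nut_centre in the frame of nut_bin between -0.049 and 0.049 m and z of nut_centre in the frame of nut_bin between 0 and 0.04 m and x of bolt_centre in the frame of bolt_bin between -0.044 and 0.044 m and y of bolt_centre in the frame of bolt_bin between -0.049 and 0.049 m and z of bolt_centre in the frame of bolt_bin between 0 and 0.055 m and linear speed of each of loose_nut, loose_bolt below 0.03 m/s); the arm keeps its last pose, push and grip.
It fails at once if the stub knocks against the fence or the clamp (contact force between flanged_stub and fence above 4 N or contact force between flanged_stub and hold_clamp above 4 N).
It fails at once if the robot runs hard into the fence or the clamp (contact force between any of the arm, the fingers and fence above 25 N or contact force between any of the arm, the fingers and hold_clamp above 25 N).
It fails at once if a bystander (square, soapstone stick or magnet) is pushed more than 15 mm (distance of any of square, chalk, magnet from where it was at the start of the episode above 0.015 m).
It also fails if it takes over 54 s, if anything falls off the work surface, if the arm or the gripper's body presses on something with over 40 N, if the wrist force passes 120 N, or if a joint passes its speed limit or range.

## Working session

There is one attempt and no reset: what is moved stays moved. The work goes in short steps, Python scripts to look and compute and a tool call to move; the robot and the scene stay as the last step left them, time stands still between calls to the robot, and variables do not carry over. Pictures are saved under pics/ and viewed, and the job is handed in when it is done.

Besides the shell and the picture viewer there is one more tool, called as name(argument=value, ...) on one line, values as JSON. drive_tool: Moves the arm, as the interface text tells. Its arguments: {"type":"object","properties":{"series":{"type":"array","items":{"type":"object","properties":{"dx":{"type":"number"},"dy":{"type":"number"},"dz":{"type":"number"},"spin":{"type":"number"},"fingers":{"type":"number"}}}},"grip_force":{"type":"number"}},"required":["series"]}

```bash
mkdir -p pics; ls
python3 - <<'E'
from rig import arm
import cv2,pickle
s=arm.read_state();print(s)
for n in("scene","top","wrist"):
    c=arm.camera(n);cv2.imwrite(f"pics/{n}0.png",c["pixels"]);pickle.dump(c,open(f"{n}0.pkl","wb"))
    print(n,c["fx"],c["cx"],c["cy"],c["R"],c["t"])
E
```

```text
pics
{'time_s': 0.0, 'joint_pos': array([-1.20877542,  0.38385968,  0.04380815,  1.59957441, -0.01788622,
        1.16116961, -0.04987891]), 'dq': array([-0.0015329 , -0.00024024,  0.0003086 , -0.0003917 ,  0.0025767 ,
        0.00219179, -0.00021822]), 'joint_torque': array([ 8.60087275e-04, -4.33458996e+01,  1.02484602e+00, -2.49511260e+01,
        1.05754970e-02,  1.12769436e-02,  6.63220433e-06]), 'tcp_pos': array([0.28804136, 0.5816513 , 0.22987059]), 'eef_rot': array([ 0.68942235, -0.16125865,  0.16093697, -0.68759855]), 'wrist_force': array([-0.53212793, -0.2013415 , -0.09808622]), 'ft_torque': array([ 0.03865379,  0.02223024, -0.02159526]), 'gripper_width': 1.004548751794222}
scene 477.68097579161696 321.29948085500075 239.59319035492746 [[ 0.60982342 -0.79240582 -0.01443651]
 [-0.6257149  -0.47020124 -0.62240795]
 [ 0.48641162  0.38859209 -0.78255986]] [-0.48776588  0.25382373  0.7953701 ]
top 528.0143635538618 323.3102082486362 254.88680012116436 [[-0.02034122 -0.99930213 -0.03132884]
 [-0.99800451  0.02216837 -0.05912329]
 [ 0.05977654  0.03006369 -0.99775896]] [-0.20009903  0.5282335   0.91345126]
wrist 336.68359601813063 317.4371389982438 242.11587554177774 [[ 0.44362174  0.89620667 -0.00365352]
 [ 0.8629175  -0.42603565  0.27178485]
 [ 0.24201887 -0.12372235 -0.9623511 ]] [-0.64809541 -0.03533534  0.3801282 ]
```

View pics/scene0.png

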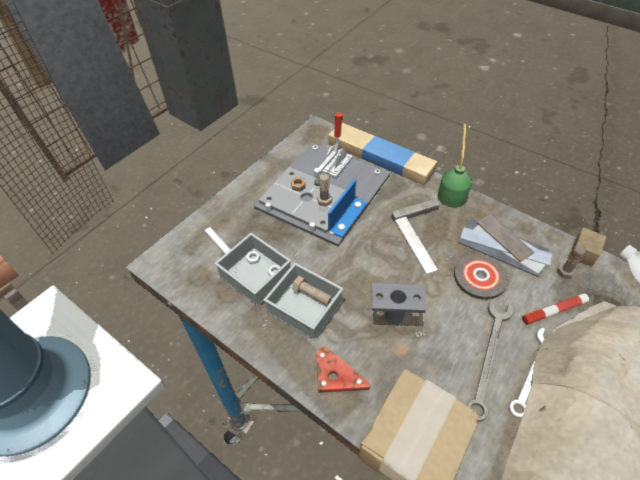

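View pics/top0.png

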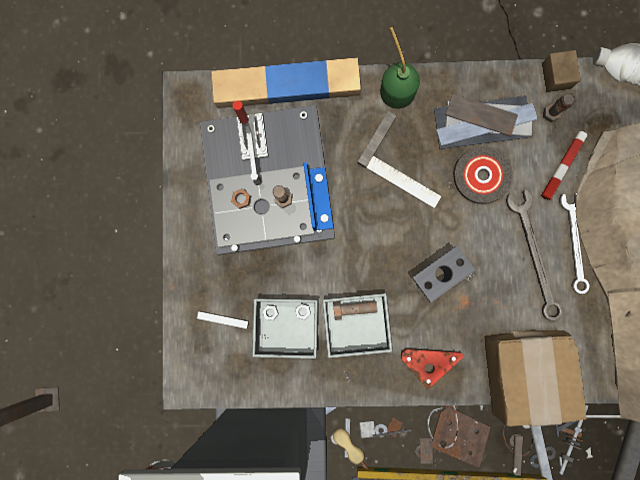

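View pics/wrist0.png

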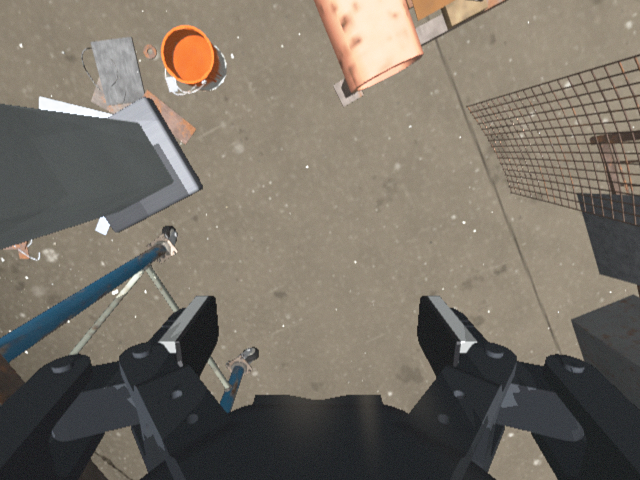

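The top view shows the hole at about (262,206), nut at (241,198), bolt at (283,194), flange centre at (444,273), nut bin at (286,326) and bolt bin at (357,323). The wrist view shows only the floor. Next I'll enlarge the top view to measure.

```bash
cat > h.py <<'E'
import numpy as np,cv2,pickle
from scipy.spatial.transform import Rotation as Ro
def load(n): return pickle.load(open(n+".pkl","rb"))
def cast(c,uv,z):
    R=np.array(c["R"]);t=np.array(c["t"]);o=-R.T@t
    d=R.T@np.array([(uv[0]-c["cx"])/c["fx"],(uv[1]-c["cy"])/c["fy"],1])
    return o+d*(z-o[2])/d[2]
def proj(c,X):
    p=np.array(c["R"])@np.array(X)+np.array(c["t"]);return np.array([c["cx"]+c["fx"]*p[0]/p[2],c["cy"]+c["fy"]*p[1]/p[2]])
def crop(c,x0,y0,x1,y1,k,f):
    cv2.imwrite(f,cv2.resize(c["pixels"][y0:y1,x0:x1],None,fx=k,fy=k,interpolation=cv2.INTER_CUBIC))
def snap(arm,n,f):
    c=arm.camera(n);pickle.dump(c,open(f+".pkl","wb"));cv2.imwrite(f"pics/{f}.png",c["pixels"]);return c
E
python3 - <<'E'
from h import *
c=load("top0")
crop(c,195,95,345,255,5,"pics/t_fix.png".replace(".png","0.png")) if 0 else crop(c,195,140,345,255,5,"pics/t_fix.png")
crop(c,240,230,480,400,3.3,"pics/t_bin.png")
s=load("scene0");crop(s,240,110,400,245,5-.2,"pics/s_fix.png")
E
```

```text
(no output)
```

View pics/t_fix.png

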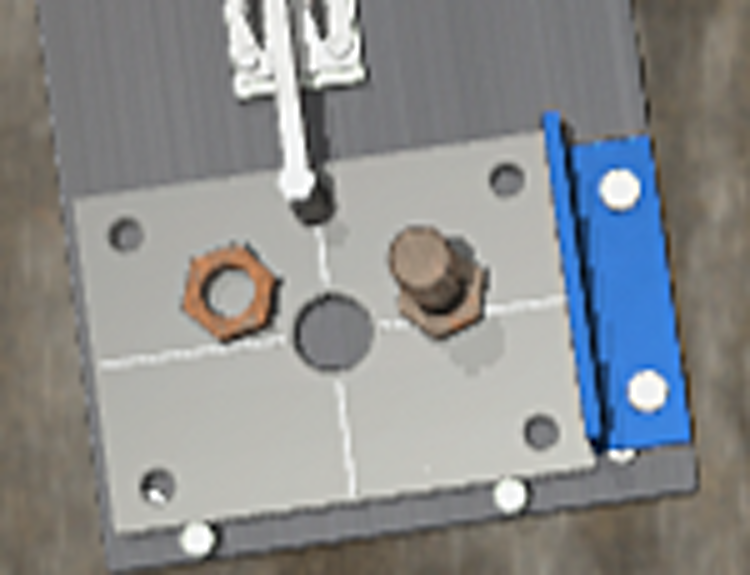

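View pics/t_bin.png

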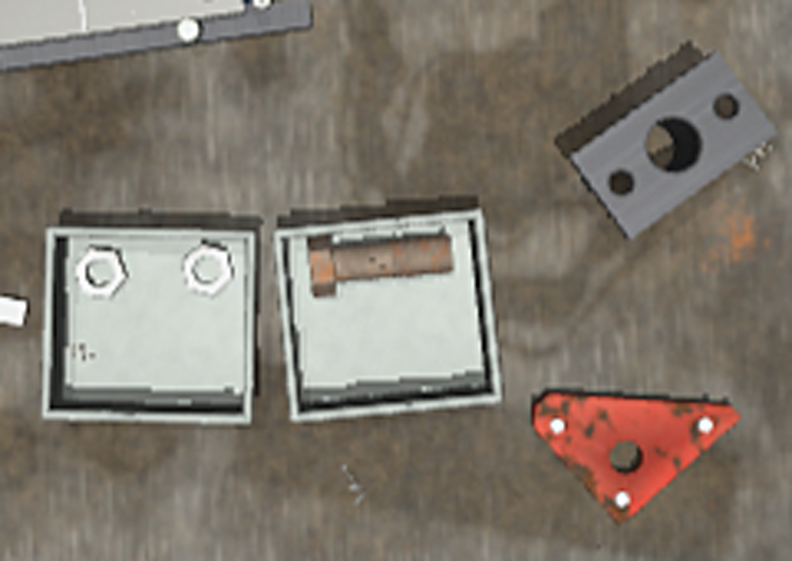

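View pics/s_fix.png

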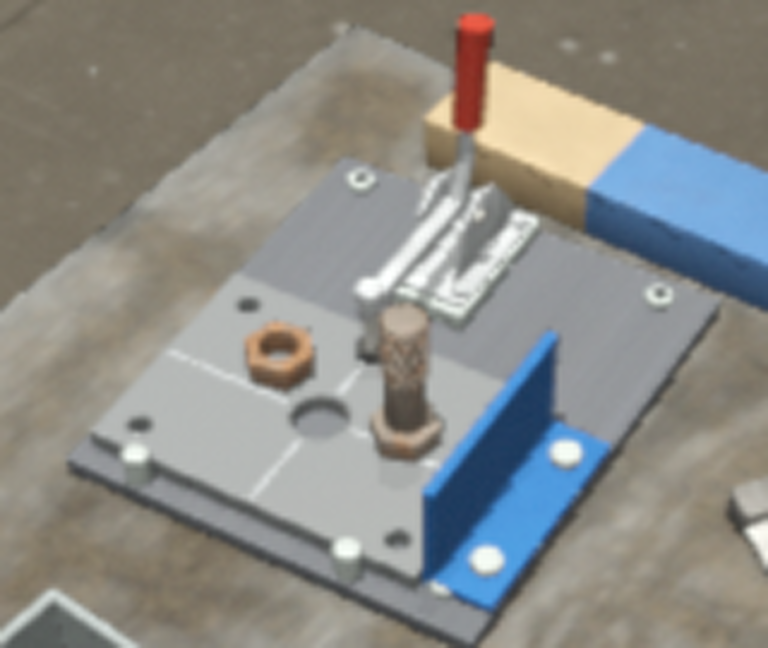

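The enlarged views show the plate hole at (334,331) in the fixture crop, nut at (230,292), and bolt top at (418,255). In the bin crop, the flange holes are at (672,144), (727,106) and (621,181). I'll cast these and check them against the scene view.

Run:
```python
from h import *
np.set_printoptions(precision=4,suppress=True)
c=load("top0");s=load("scene0")
F=lambda p:((p[0]+.5)/5-.5+195,(p[1]+.5)/5-.5+140)
B=lambda p:((p[0]+.5)/3.3-.5+240,(p[1]+.5)/3.3-.5+230)
S=lambda p:((p[0]+.5)/4.8-.5+240,(p[1]+.5)/4.8-.5+110)
h=[cast(c,F(p),.02)[:2] for p in[(127,235),(507,179),(541,431),(157,486)]]
print("corner holes",np.array(h),"mean",np.mean(h,0)," hole",cast(c,F((334,331)),.02)[:2])
print("sides",[np.linalg.norm(h[i]-h[(i+1)%4]) for i in range(4)])
for a,b in((1,0),(2,3)):
    d=h[b]-h[a];print("long dir ang from +y",np.degrees(np.arctan2(-d[0],d[1])))
print("scene hole",cast(s,S((319,417)),.02)[:2],[cast(s,S(p),.02)[:2] for p in((249,304),(140,424),(398,538))])
print("bolt top",cast(c,F((418,255)),.094)[:2],"scene",cast(s,S((405,322)),.094)[:2])
print("nut",cast(c,F((230,292)),.034)[:2],"scene",cast(s,S((279,347)),.034)[:2])
for nm,q in(("nut",[(46,229),(259,231),(251,421),(43,417)]),("bolt",[(276,230),(482,210),(500,400),(292,420)])):
    P=np.array([cast(c,B(p),.0475)[:2] for p in q]);print(nm,"bin",P.mean(0),[np.linalg.norm(P[i]-P[(i+1)%4]) for i in range(4)],"ang",np.degrees(np.arctan2(*( -(P[0]-P[1])[0],(P[0]-P[1])[1]))))
P=np.array([cast(c,B(p),.07)[:2] for p in[(713,53),(777,133),(631,238),(571,158)]]);print("flange",P.mean(0),[np.linalg.norm(P[i]-P[(i+1)%4]) for i in range(4)])
print("fl hole",cast(c,B((672,144)),.07)[:2]);a,b=[cast(c,B(p),.07)[:2] for p in((727,106),(621,181))];d=b-a;print((a+b)/2,np.linalg.norm(d),np.degrees(np.arctan2(-d[0],d[1])))
# nut mask
for cam,nm,box in((c,"top",(228,185,255,212)),(s,"scene",(285,172,310,195))):
    x0,y0,x1,y1=box;im=cam["pixels"][y0:y1,x0:x1];hsv=cv2.cvtColor(im,cv2.COLOR_BGR2HSV)
    m=((hsv[...,1]>90)&((hsv[...,0]<20))).astype(np.uint8)
    cs=max(cv2.findContours(m,cv2.RETR_EXTERNAL,cv2.CHAIN_APPROX_NONE)[0],key=cv2.contourArea)
    r=cv2.minAreaRect(cs);M=cv2.moments(cv2.convexHull(cs));u=(M["m10"]/M["m00"]+x0,M["m01"]/M["m00"]+y0);print(nm,r,u,cast(cam,u,.029)[:2])
print("nut verts",np.array([cast(c,F(p),.034)[:2]*1000 for p in((182,292),(199,335),(234,341),(278,284),(264,257),(236,243),(195,250))]))
```

```text
corner holes [[ 0.6481 -0.0317]
 [ 0.6644 -0.1663]
 [ 0.5751 -0.1767]
 [ 0.559  -0.0415]] mean [ 0.6116 -0.1041]  hole [ 0.6121 -0.1046]
sides [np.float64(0.13561769759507172), np.float64(0.0899181519960977), np.float64(0.13614212320289126), np.float64(0.08966651267168439)]
long dir ang from +y 6.920035751418324
long dir ang from +y 6.81232203328212
scene hole [ 0.6126 -0.1027] [array([ 0.6502, -0.0301]), array([ 0.5607, -0.0405]), array([ 0.5768, -0.1752])]
bolt top [ 0.6246 -0.143 ] scene [ 0.6242 -0.1437]
nut [ 0.6245 -0.0706] scene [ 0.6259 -0.0693]
nut bin [ 0.4005 -0.1455] [np.float64(0.10890395122023978), np.float64(0.09585519497472862), np.float64(0.1057019355228792), np.float64(0.09513643241941369)] ang -1.656329616203912
bolt bin [ 0.4032 -0.2663] [np.float64(0.10503097950918024), np.float64(0.09584363467815626), np.float64(0.10533601214718143), np.float64(0.09604034508749297)] ang 4.402899037187403
flange [ 0.4853 -0.4084] [np.float64(0.05015319860290463), np.float64(0.08876152958801371), np.float64(0.04892731828628129), np.float64(0.0875088526826345)]
fl hole [ 0.486 -0.408]
[ 0.4863 -0.409 ] 0.06421017547328314 34.00011563896057
top ((12.5, 13.5), (17.0, 17.0), 90.0) (240.51436781609195, 198.2212643678161) [ 0.6249 -0.0695]
scene ((13.0, 11.5), (11.0, 12.0), 90.0) (297.8807339449541, 183.45412844036696) [ 0.6261 -0.0692]
nut verts [[624.8829 -53.9022]
 [609.7187 -59.6731]
 [607.3214 -71.8313]
 [626.8197 -87.3695]
 [636.382  -82.6091]
 [641.5357 -72.9094]
 [639.4591 -58.5846]]
```

Run:
```python
from h import *
c=load("top0");s=load("scene0")
crop(c,226,180,258,212,18,"pics/nut.png");crop(s,280,165,345,215,11,"pics/nut_s.png")
```

```text
(no output)
```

View pics/nut.png

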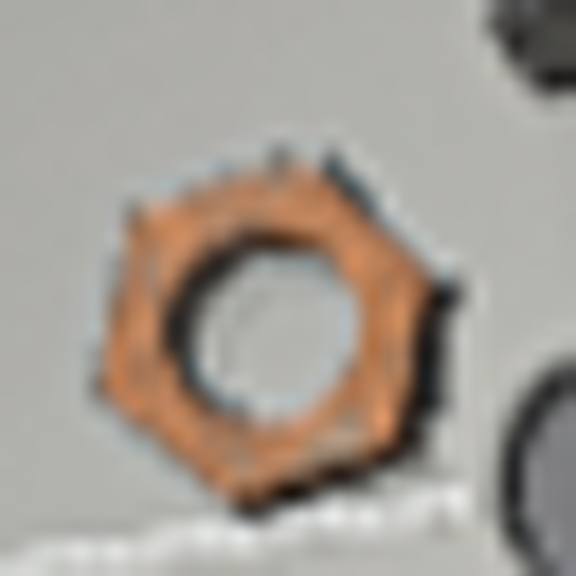

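View pics/nut_s.png

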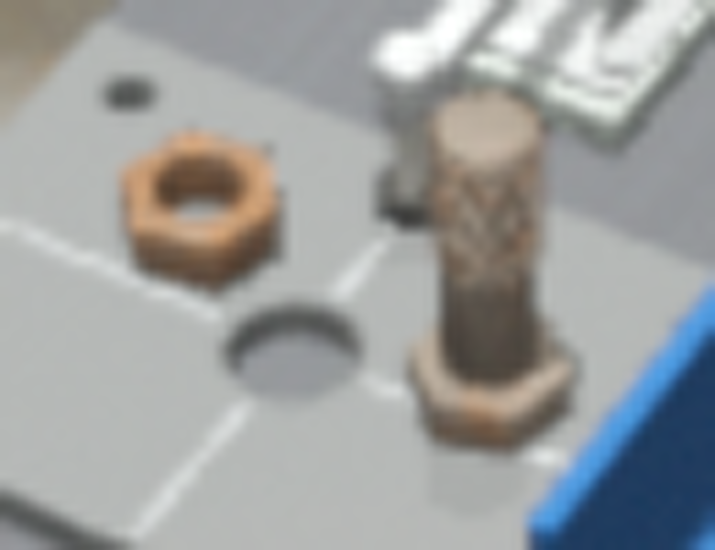

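The checks agree: the hole-pattern spacing is square to within 1 mm, the bin sides match the given sizes, and the two views agree to 1–2 mm. The nut's flat normal is at about 16° in the world frame, the plate yaw is 6.9°, and the flange yaw is 34°. I'll write a waypoint helper and start with the nut.

```bash
cat >> h.py <<'E'
def plan(arm,wps):
    s=arm.read_state();R=Ro.from_quat(s["eef_rot"]).as_matrix();p=np.array(s["tcp_pos"])
    z=R[:,2];a=np.degrees(np.arctan2(z[1],z[0]))
    print("t %.2f tcp %s ydir %s jaw %.1f j7 %.2f w %.3f F %s"%(s["time_s"],p.round(4),R[:,1].round(3),a,s["joint_pos"][6],s["gripper_width"],np.round(s["wrist_force"],1)))
    for w in wps:
        d=R.T@(np.array(w[:3])-p)*1000
        da=(w[3]-a+90)%180-90
        print(w,"dx %.1f dy %.1f dz %.1f spin %.3f (alt %.3f) dist %.0f"%(*d,-np.radians(da),-np.radians(da-np.sign(da)*180),np.linalg.norm(d)))
E
python3 - <<'E'
from h import *
from rig import arm
plan(arm,[(.6253,-.0698,.2,16),(.6253,-.0698,.12,16),(.6253,-.0698,.0225,16)])
E
```

```text
t 0.15 tcp [0.2881 0.5818 0.2302] ydir [-0.001 -0.002 -1.   ] jaw 63.7 j7 -0.05 w 0.999 F [0.  0.4 1.2]
(0.6253, -0.0698, 0.2, 16) dx 591.3 dy 31.1 dz -434.3 spin 0.832 (alt -2.310) dist 734
(0.6253, -0.0698, 0.12, 16) dx 591.3 dy 111.1 dz -434.1 spin 0.832 (alt -2.310) dist 742
(0.6253, -0.0698, 0.0225, 16) dx 591.3 dy 208.6 dz -433.9 spin 0.832 (alt -2.310) dist 763
```

drive_tool(series=[{"dx": 59, "dy": 3, "dz": -43, "spin": 0.08, "fingers": 0.2}, {"dx": 108, "dy": 6, "dz": -80, "spin": 0.16, "fingers": 0.41}, {"dx": 158, "dy": 9, "dz": -116, "spin": 0.24, "fingers": 0.41}, {"dx": 207, "dy": 12, "dz": -152, "spin": 0.32, "fingers": 0.41}, {"dx": 257, "dy": 15, "dz": -188, "spin": 0.4, "fingers": 0.41}, {"dx": 306, "dy": 18, "dz": -225, "spin": 0.48, "fingers": 0.41}, {"dx": 356, "dy": 20, "dz": -261, "spin": 0.56, "fingers": 0.41}, {"dx": 405, "dy": 22, "dz": -298, "spin": 0.64, "fingers": 0.41}, {"dx": 455, "dy": 25, "dz": -334, "spin": 0.72, "fingers": 0.41}, {"dx": 505, "dy": 28, "dz": -370, "spin": 0.78, "fingers": 0.41}], grip_force=60)

```text
time_s: 1.4
tcp_pos: [0.576, 0.0266, 0.203]
eef_rot: [0.576, -0.411, 0.411, -0.575]
wrist_force: [1.1, 0.4, 0.2]
gripper_width: 0.59
```

Run:
```python
from h import *
from rig import arm
plan(arm,[(.6253,-.0698,.2,16),(.6253,-.0698,.1,16)])
```

```text
t 1.40 tcp [0.576  0.0266 0.203 ] ydir [-0.001 -0.001 -1.   ] jaw 18.9 j7 0.35 w 0.590 F [1.1 0.4 0.2]
(0.6253, -0.0698, 0.2, 16) dx 107.1 dy 3.1 dz 15.5 spin 0.050 (alt -3.091) dist 108
(0.6253, -0.0698, 0.1, 16) dx 107.0 dy 103.1 dz 15.6 spin 0.050 (alt -3.091) dist 149
```

drive_tool(series=[{"dx": 50, "dy": 3, "dz": 7, "spin": 0.03, "fingers": 0.41}, {"dx": 100, "dy": 20, "dz": 15, "spin": 0.05, "fingers": 0.41}, {"dx": 107, "dy": 60, "dz": 15.6, "spin": 0.05, "fingers": 0.41}, {"dx": 107, "dy": 103, "dz": 15.6, "spin": 0.05, "fingers": 0.41}, {"dx": 107, "dy": 103, "dz": 15.6, "spin": 0.05, "fingers": 0.41}, {"dx": 107, "dy": 103, "dz": 15.6, "spin": 0.05, "fingers": 0.41}, {"dx": 107, "dy": 103, "dz": 15.6, "spin": 0.05, "fingers": 0.41}, {"dx": 107, "dy": 103, "dz": 15.6, "spin": 0.05, "fingers": 0.41}, {"dx": 107, "dy": 103, "dz": 15.6, "spin": 0.05, "fingers": 0.41}, {"dx": 107, "dy": 103, "dz": 15.6, "spin": 0.05, "fingers": 0.41}])

```text
time_s: 2.65
tcp_pos: [0.6254, -0.0698, 0.1005]
eef_rot: [0.565, -0.425, 0.426, -0.564]
wrist_force: [-0.2, 0.1, -0.2]
gripper_width: 0.591
```

Run:
```python
from h import *
from rig import arm
snap(arm,"wrist","w1")
plan(arm,[(.6253,-.0698,.0225,16)])
```

```text
t 2.70 tcp [ 0.6253 -0.0698  0.1003] ydir [-0.    -0.001 -1.   ] jaw 16.0 j7 0.56 w 0.590 F [-0.4  0.3 -0.3]
(0.6253, -0.0698, 0.0225, 16) dx -0.1 dy 77.8 dz 0.0 spin 0.000 (alt -3.141) dist 78
```

View pics/w1.png

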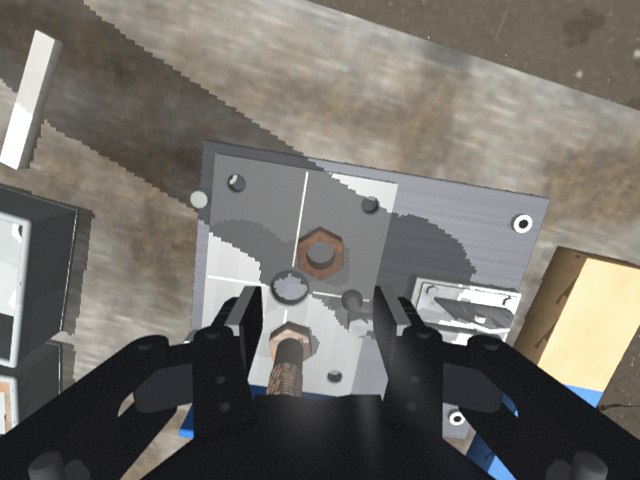

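The wrist view shows the nut at (320,252), with flats facing the left and right pads, and the hole at (290,287). I'll cast both as a check.

Run:
```python
from h import *
c=load("w1")
print(cast(c,(320.5,252),.034),cast(c,(290.5,287),.02))
for p in ((237,182),(371,204),(335,376)): print(cast(c,p,.02))
crop(c,280,210,370,310,6,"pics/w1n.png")
```

```text
[ 0.62589851 -0.0664324   0.034     ] [ 0.61388672 -0.10188234  0.02      ]
[ 0.56110698 -0.03951513  0.02      ]
[ 0.65031147 -0.0290224   0.02      ]
[ 0.66624305 -0.16468045  0.02      ]
```

View pics/w1n.png

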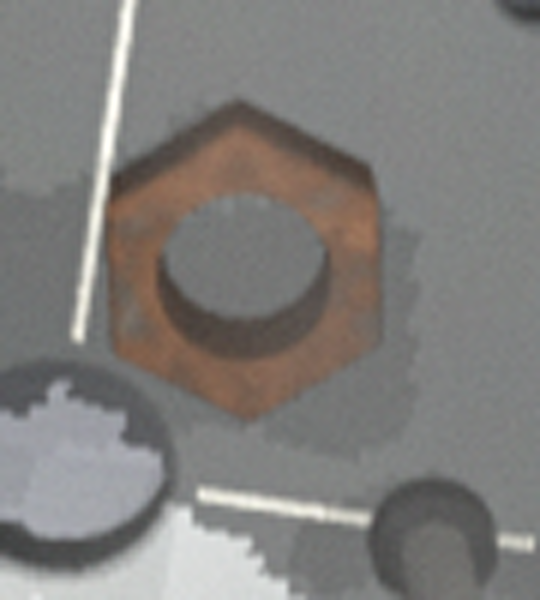

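The nut is aligned within 1–1.5 mm and its flats are square to the jaws. Descend and grip.

drive_tool(series=[{"dy": 40, "fingers": 0.41}, {"dy": 65, "fingers": 0.41}, {"dy": 77.5, "fingers": 0.41}, {"dy": 77.5, "fingers": 0.41}, {"dy": 77.5, "fingers": 0.8}, {"dy": 77.5, "fingers": 0.8}, {"dy": 77.5, "fingers": 0.8}, {"dy": 77.5, "fingers": 0.8}, {"dy": 30, "fingers": 0.8}, {"dy": -20, "fingers": 0.8}], grip_force=60)

```text
invalid input at $.series[0]: expected keys dx, dy, dz, spin, fingers
```

Run:
```python
from h import *
from rig import arm
snap(arm,"wrist","w2")
# nut bin: ang -1.7 ; bolt rough; target x=-14mm in bin
a=np.radians(-1.7);b=np.array([.4005,-.1455])+np.array([np.cos(a),np.sin(a)])*-.016
print(b)
plan(arm,[(*b,.13,88.3),(*b,.11,88.3),(*b,.03,88.3)])
```

```text
[ 0.38450704 -0.14502534]
t 2.75 tcp [ 0.6253 -0.0698  0.1002] ydir [-0.001 -0.001 -1.   ] jaw 16.0 j7 0.56 w 0.587 F [-0.4 -0.4 -0.4]
(np.float64(0.3845070422380899), np.float64(-0.14502534009463822), 0.13, 88.3) dx 5.9 dy -29.6 dz -252.2 spin -1.262 (alt 1.880) dist 254
(np.float64(0.3845070422380899), np.float64(-0.14502534009463822), 0.11, 88.3) dx 5.9 dy -9.6 dz -252.2 spin -1.262 (alt 1.880) dist 252
(np.float64(0.3845070422380899), np.float64(-0.14502534009463822), 0.03, 88.3) dx 5.8 dy 70.4 dz -252.1 spin -1.262 (alt 1.880) dist 262
```

View pics/w2.png

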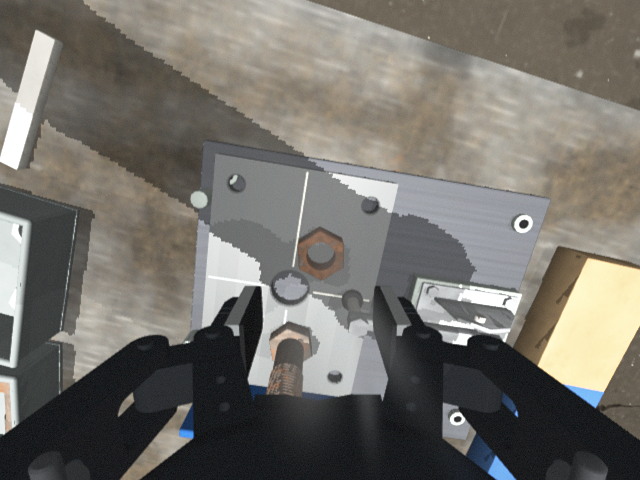

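The call was refused because every row needs all five keys, so nothing moved. I'll resend it.

drive_tool(series=[{"dx": 0, "dy": 40, "dz": 0, "spin": 0, "fingers": 0.41}, {"dx": 0, "dy": 65, "dz": 0, "spin": 0, "fingers": 0.41}, {"dx": 0, "dy": 77.5, "dz": 0, "spin": 0, "fingers": 0.41}, {"dx": 0, "dy": 77.5, "dz": 0, "spin": 0, "fingers": 0.41}, {"dx": 0, "dy": 77.5, "dz": 0, "spin": 0, "fingers": 0.8}, {"dx": 0, "dy": 77.5, "dz": 0, "spin": 0, "fingers": 0.8}, {"dx": 0, "dy": 77.5, "dz": 0, "spin": 0, "fingers": 0.8}, {"dx": 0, "dy": 77.5, "dz": 0, "spin": 0, "fingers": 0.8}, {"dx": 0, "dy": 30, "dz": 0, "spin": 0, "fingers": 0.8}, {"dx": 0, "dy": -20, "dz": 0, "spin": 0, "fingers": 0.8}], grip_force=60)

```text
time_s: 4.0
tcp_pos: [0.6239, -0.0693, 0.1199]
eef_rot: [0.566, -0.426, 0.425, -0.564]
wrist_force: [0.7, 0.9, -0.4]
gripper_width: 0.326
```

Run:
```python
from h import *
from rig import arm
snap(arm,"wrist","w3")
b=(.3845,-.145)
plan(arm,[(*b,.12,88.3),(*b,.03,88.3)])
```

```text
t 4.05 tcp [ 0.6295 -0.0705  0.1283] ydir [ 0.01  -0.001 -1.   ] jaw 16.0 j7 0.55 w 0.324 F [ 2.2 -1.   3.3]
(0.3845, -0.145, 0.12, 88.3) dx 4.1 dy 6.0 dz -256.1 spin -1.262 (alt 1.879) dist 256
(0.3845, -0.145, 0.03, 88.3) dx 3.8 dy 96.0 dz -257.0 spin -1.262 (alt 1.879) dist 274
```

View pics/w3.png

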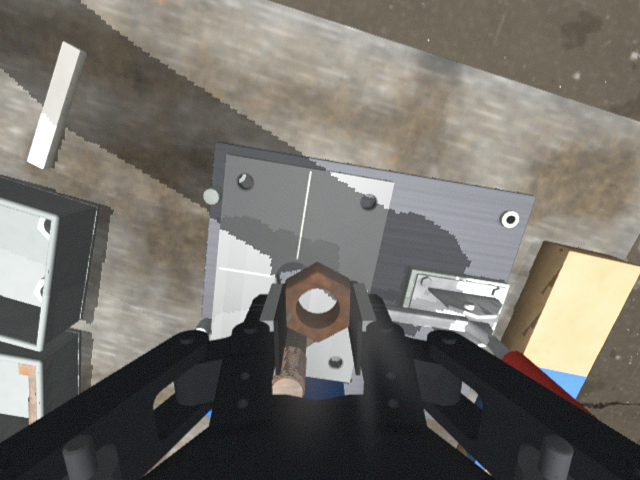

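The nut is held between the pads. Next, carry it to the empty half of the nut bin.

drive_tool(series=[{"dx": 0, "dy": 2, "dz": -40, "spin": -0.17, "fingers": 0.8}, {"dx": 1, "dy": 4, "dz": -80, "spin": -0.35, "fingers": 0.8}, {"dx": 2, "dy": 6, "dz": -120, "spin": -0.53, "fingers": 0.8}, {"dx": 3, "dy": 6, "dz": -160, "spin": -0.71, "fingers": 0.8}, {"dx": 4, "dy": 6, "dz": -200, "spin": -0.89, "fingers": 0.8}, {"dx": 4, "dy": 6, "dz": -240, "spin": -1.07, "fingers": 0.8}, {"dx": 4, "dy": 6, "dz": -256, "spin": -1.24, "fingers": 0.8}, {"dx": 4, "dy": 20, "dz": -256, "spin": -1.262, "fingers": 0.8}, {"dx": 4, "dy": 50, "dz": -256.5, "spin": -1.262, "fingers": 0.8}, {"dx": 4, "dy": 50, "dz": -256.5, "spin": -1.262, "fingers": 0.8}])

```text
time_s: 5.3
tcp_pos: [0.3818, -0.1445, 0.0743]
eef_rot: [0.707, -0.009, 0.012, -0.707]
wrist_force: [-0.6, 1.1, 0.5]
gripper_width: 0.325
```

Run:
```python
from h import *
from rig import arm
snap(arm,"wrist","w4")
b=(.3845,-.145)
plan(arm,[(*b,.03,88.3)])
```

```text
t 5.35 tcp [ 0.3831 -0.1448  0.0753] ydir [ 0.007 -0.001 -1.   ] jaw 88.3 j7 1.90 w 0.323 F [-0.7 -0.1 -0.2]
(0.3845, -0.145, 0.03, 88.3) dx 1.1 dy 45.3 dz -0.1 spin -0.001 (alt 3.141) dist 45
```

View pics/w4.png

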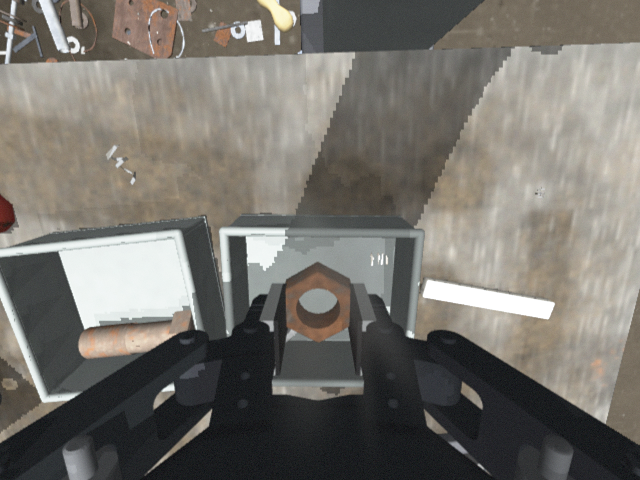

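The nut is over the bin's empty half and centred between its rims (222 to 423 px). Lower, release, and rise.

drive_tool(series=[{"dx": 1, "dy": 30, "dz": 0, "spin": 0, "fingers": 0.8}, {"dx": 1, "dy": 45, "dz": 0, "spin": 0, "fingers": 0.8}, {"dx": 1, "dy": 48, "dz": 0, "spin": 0, "fingers": 0.8}, {"dx": 1, "dy": 48, "dz": 0, "spin": 0, "fingers": 0.45}, {"dx": 1, "dy": 48, "dz": 0, "spin": 0, "fingers": 0.45}, {"dx": 1, "dy": 48, "dz": 0, "spin": 0, "fingers": 0.45}, {"dx": 1, "dy": 20, "dz": 0, "spin": 0, "fingers": 0.45}, {"dx": 1, "dy": -25, "dz": 0, "spin": 0, "fingers": 0.45}, {"dx": 1, "dy": -70, "dz": 0, "spin": 0, "fingers": 0.45}, {"dx": 1, "dy": -110, "dz": 0, "spin": 0, "fingers": 0.45}])

```text
time_s: 6.6
tcp_pos: [0.3835, -0.1449, 0.1873]
eef_rot: [0.707, -0.008, 0.014, -0.707]
wrist_force: [0.6, -0.2, -0.7]
gripper_width: 0.552
```

Run:
```python
from h import *
from rig import arm
c=snap(arm,"wrist","w5")
s=snap(arm,"scene","s5");crop(s,200,150,420,340,3.3,"pics/s5c.png")
b=(.6247,-.143)
plan(arm,[(*b,.18,7),(*b,.12,7),(*b,.058,7)])
```

```text
t 6.70 tcp [ 0.3873 -0.1457  0.1902] ydir [ 0.018 -0.002 -1.   ] jaw 88.3 j7 1.78 w 0.549 F [-0.3 -0.6 -0.1]
(0.6247, -0.143, 0.18, 7) dx 237.0 dy 14.5 dz 10.0 spin 1.418 (alt -1.723) dist 238
(0.6247, -0.143, 0.12, 7) dx 235.9 dy 74.5 dz 10.0 spin 1.418 (alt -1.723) dist 248
(0.6247, -0.143, 0.058, 7) dx 234.8 dy 136.5 dz 10.1 spin 1.418 (alt -1.723) dist 272
```

View pics/w5.png

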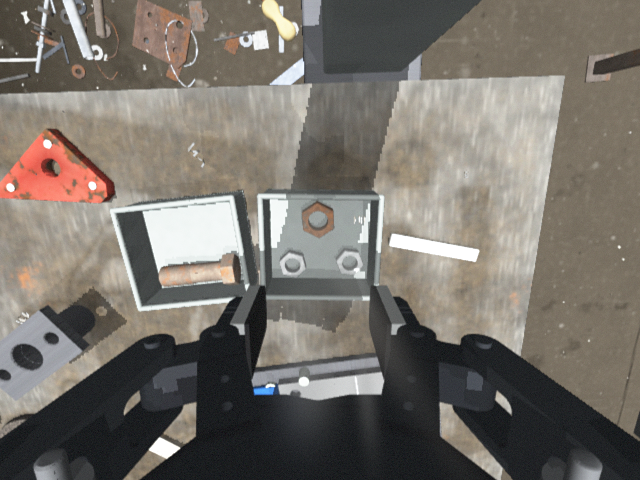

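View pics/s5c.png

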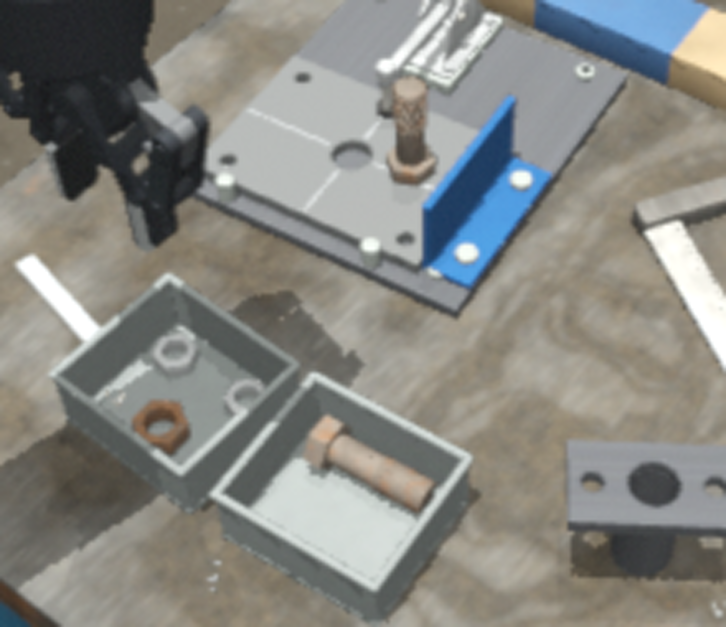

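The nut lies flat in the nut bin at wrist px (318,219). The tool reads slightly tilted because it was still moving, so I'll let it settle before the next move.

Run:
```python
from h import *
from rig import arm
b=(.6247,-.143)
for i in range(4):
    arm.camera("top");plan(arm,[])
plan(arm,[(*b,.18,7),(*b,.12,7),(*b,.058,7)])
```

```text
t 6.75 tcp [ 0.3856 -0.1452  0.188 ] ydir [ 0.014 -0.001 -1.   ] jaw 88.3 j7 1.78 w 0.548 F [-0.2  0.2  0. ]
t 6.80 tcp [ 0.3839 -0.1448  0.1862] ydir [ 0.009 -0.001 -1.   ] jaw 88.3 j7 1.78 w 0.550 F [-0.1 -0.1 -0.2]
t 6.85 tcp [ 0.3829 -0.1445  0.185 ] ydir [ 0.006 -0.    -1.   ] jaw 88.3 j7 1.78 w 0.550 F [-0.2 -0.2 -0.7]
t 6.90 tcp [ 0.3823 -0.1445  0.1843] ydir [ 0.005 -0.    -1.   ] jaw 88.3 j7 1.78 w 0.547 F [-0.5  0.1 -0.7]
t 6.90 tcp [ 0.3823 -0.1445  0.1843] ydir [ 0.005 -0.    -1.   ] jaw 88.3 j7 1.78 w 0.547 F [-0.5  0.1 -0.7]
(0.6247, -0.143, 0.18, 7) dx 242.2 dy 5.4 dz 8.8 spin 1.418 (alt -1.723) dist 242
(0.6247, -0.143, 0.12, 7) dx 241.9 dy 65.4 dz 8.8 spin 1.418 (alt -1.723) dist 251
(0.6247, -0.143, 0.058, 7) dx 241.7 dy 127.4 dz 8.8 spin 1.418 (alt -1.723) dist 273
```

drive_tool(series=[{"dx": 35, "dy": 3, "dz": 1, "spin": 0.18, "fingers": 0.45}, {"dx": 75, "dy": 5, "dz": 3, "spin": 0.36, "fingers": 0.45}, {"dx": 115, "dy": 5, "dz": 4, "spin": 0.54, "fingers": 0.45}, {"dx": 155, "dy": 5, "dz": 6, "spin": 0.72, "fingers": 0.45}, {"dx": 195, "dy": 5, "dz": 7, "spin": 0.9, "fingers": 0.45}, {"dx": 230, "dy": 5, "dz": 8, "spin": 1.08, "fingers": 0.45}, {"dx": 242, "dy": 15, "dz": 8.8, "spin": 1.25, "fingers": 0.45}, {"dx": 242, "dy": 40, "dz": 8.8, "spin": 1.418, "fingers": 0.45}, {"dx": 242, "dy": 40, "dz": 8.8, "spin": 1.418, "fingers": 0.45}, {"dx": 242, "dy": 40, "dz": 8.8, "spin": 1.418, "fingers": 0.45}])

```text
time_s: 8.15
tcp_pos: [0.624, -0.1432, 0.1447]
eef_rot: [-0.53, 0.467, -0.469, 0.531]
wrist_force: [0.8, -0.3, 0.6]
gripper_width: 0.555
```

Run:
```python
from h import *
from rig import arm
snap(arm,"wrist","w6")
b=(.6247,-.143)
plan(arm,[(*b,.058,7)])
```

```text
t 8.20 tcp [ 0.6246 -0.1434  0.1456] ydir [ 0.005 -0.001 -1.   ] jaw 7.1 j7 0.51 w 0.550 F [0.2 0.2 1.2]
(0.6247, -0.143, 0.058, 7) dx -0.5 dy 87.6 dz -0.2 spin 0.002 (alt -3.140) dist 88
```

View pics/w6.png

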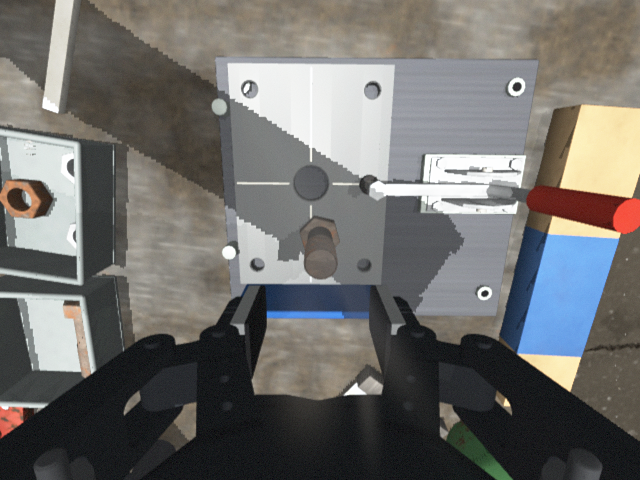

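The wrist view shows the bolt top at (320,263), midway between the pads laterally. Descend and grip.

drive_tool(series=[{"dx": -0.5, "dy": 40, "dz": 0, "spin": 0, "fingers": 0.45}, {"dx": -0.5, "dy": 70, "dz": 0, "spin": 0, "fingers": 0.45}, {"dx": -0.5, "dy": 87, "dz": 0, "spin": 0, "fingers": 0.45}, {"dx": -0.5, "dy": 87, "dz": 0, "spin": 0, "fingers": 0.9}, {"dx": -0.5, "dy": 87, "dz": 0, "spin": 0, "fingers": 0.9}, {"dx": -0.5, "dy": 87, "dz": 0, "spin": 0, "fingers": 0.9}, {"dx": -0.5, "dy": 87, "dz": 0, "spin": 0, "fingers": 0.9}, {"dx": -0.5, "dy": 50, "dz": 0, "spin": 0, "fingers": 0.9}, {"dx": -0.5, "dy": 10, "dz": 0, "spin": 0, "fingers": 0.9}, {"dx": -0.5, "dy": 0, "dz": 0, "spin": 0, "fingers": 0.9}])

```text
time_s: 9.45
tcp_pos: [0.6268, -0.1437, 0.149]
eef_rot: [-0.528, 0.465, -0.471, 0.532]
wrist_force: [0.5, 0.5, -2.1]
gripper_width: 0.208
```

Run:
```python
from h import *
from rig import arm
cast0=cast
c=load("w6");print("bolt",cast(c,(320,263),.094),"hole",cast(c,(311,183.5),.02))
snap(arm,"wrist","w7")
for i in range(2):arm.camera("top")
a=np.radians(4.4)
b=np.array([.4032,-.2663])+np.array([np.cos(a),np.sin(a)])*-.018
b=tuple(b.round(4))
plan(arm,[(*b,.145,94.4),(*b,.045,94.4)])
```

```text
bolt [ 0.62490438 -0.14210893  0.094     ] hole [ 0.61350881 -0.10304068  0.02      ]
t 9.60 tcp [ 0.6241 -0.1426  0.145 ] ydir [ 0.004 -0.    -1.   ] jaw 7.1 j7 0.51 w 0.210 F [-0.4 -0.2 -2.3]
(np.float64(0.3853), np.float64(-0.2677), 0.145, 94.4) dx 94.6 dy -0.9 dz -252.4 spin -1.523 (alt 1.618) dist 270
(np.float64(0.3853), np.float64(-0.2677), 0.045, 94.4) dx 94.5 dy 99.1 dz -252.8 spin -1.523 (alt 1.618) dist 288
```

View pics/w7.png

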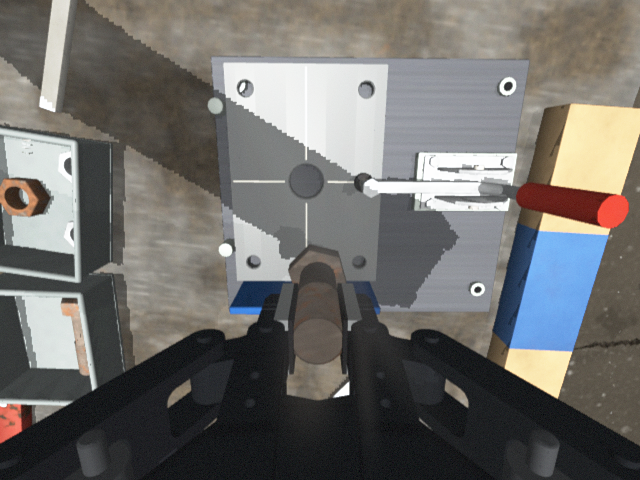

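The bolt is held upright. Carry it to the empty half of the bolt bin.

drive_tool(series=[{"dx": 10, "dy": 0, "dz": -28, "spin": -0.17, "fingers": 0.9}, {"dx": 22, "dy": 0, "dz": -60, "spin": -0.34, "fingers": 0.9}, {"dx": 35, "dy": 0, "dz": -94, "spin": -0.52, "fingers": 0.9}, {"dx": 48, "dy": 0, "dz": -128, "spin": -0.7, "fingers": 0.9}, {"dx": 60, "dy": 0, "dz": -162, "spin": -0.88, "fingers": 0.9}, {"dx": 74, "dy": 0, "dz": -196, "spin": -1.06, "fingers": 0.9}, {"dx": 86, "dy": 0, "dz": -230, "spin": -1.24, "fingers": 0.9}, {"dx": 94.5, "dy": 0, "dz": -252.5, "spin": -1.41, "fingers": 0.9}, {"dx": 94.5, "dy": 15, "dz": -252.5, "spin": -1.523, "fingers": 0.9}, {"dx": 94.5, "dy": 15, "dz": -252.5, "spin": -1.523, "fingers": 0.9}])

```text
time_s: 10.85
tcp_pos: [0.3826, -0.2663, 0.1265]
eef_rot: [-0.706, -0.026, 0.027, 0.708]
wrist_force: [-0.1, -0.3, -2.5]
gripper_width: 0.207
```

Run:
```python
from h import *
from rig import arm
snap(arm,"wrist","w8");snap(arm,"top","t8")
c=load("t8");crop(c,240,230,480,400,3.3,"pics/t8c.png")
plan(arm,[(.3853,-.2677,.045,94.4)])
```

```text
t 10.95 tcp [ 0.3846 -0.2669  0.1281] ydir [ 0.002  0.001 -1.   ] jaw 94.3 j7 2.25 w 0.204 F [-0.   0.4 -2.4]
(0.3853, -0.2677, 0.045, 94.4) dx 0.5 dy 83.1 dz -0.9 spin -0.002 (alt 3.140) dist 83
```

View pics/w8.png

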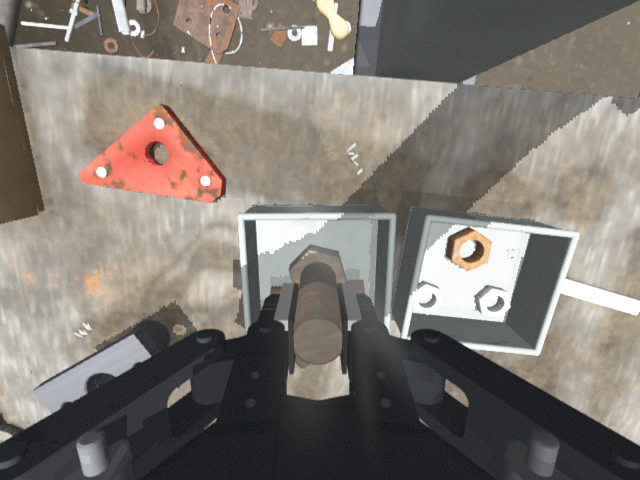

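The bolt is centred laterally over the bin's empty half; the old bolt is nearer the camera bottom. Lower and release it standing.

drive_tool(series=[{"dx": 0.5, "dy": 45, "dz": -1, "spin": 0, "fingers": 0.9}, {"dx": 0.5, "dy": 72, "dz": -1, "spin": 0, "fingers": 0.9}, {"dx": 0.5, "dy": 84, "dz": -1, "spin": 0, "fingers": 0.9}, {"dx": 0.5, "dy": 85.5, "dz": -1, "spin": 0, "fingers": 0.9}, {"dx": 0.5, "dy": 85.5, "dz": -1, "spin": 0, "fingers": 0.5}, {"dx": 0.5, "dy": 85.5, "dz": -1, "spin": 0, "fingers": 0.5}, {"dx": 0.5, "dy": 85.5, "dz": -1, "spin": 0, "fingers": 0.5}, {"dx": 0.5, "dy": 50, "dz": -1, "spin": 0, "fingers": 0.5}, {"dx": 0.5, "dy": 0, "dz": -1, "spin": 0, "fingers": 0.5}, {"dx": 0.5, "dy": -40, "dz": -1, "spin": 0, "fingers": 0.5}])

```text
time_s: 12.2
tcp_pos: [0.3854, -0.2682, 0.1701]
eef_rot: [0.707, 0.028, -0.025, -0.707]
wrist_force: [0.5, -0.3, 0.6]
gripper_width: 0.501
```

Run:
```python
from h import *
from rig import arm
snap(arm,"wrist","w9");snap(arm,"scene","s9");arm.camera("top")
c=load("s9");crop(c,200,210,440,340,3.3,"pics/s9c.png")
f=(.486,-.4085)
plan(arm,[(*f,.15,34),(*f,.05,34)])
```

```text
t 12.35 tcp [ 0.3872 -0.269   0.1708] ydir [ 0.008 -0.001 -1.   ] jaw 94.3 j7 2.23 w 0.504 F [-0.2 -0.8 -0.1]
(0.486, -0.4085, 0.15, 34) dx 87.9 dy 21.8 dz -146.5 spin 1.052 (alt -2.089) dist 172
(0.486, -0.4085, 0.05, 34) dx 87.1 dy 121.8 dz -146.3 spin 1.052 (alt -2.089) dist 209
```

View pics/w9.png

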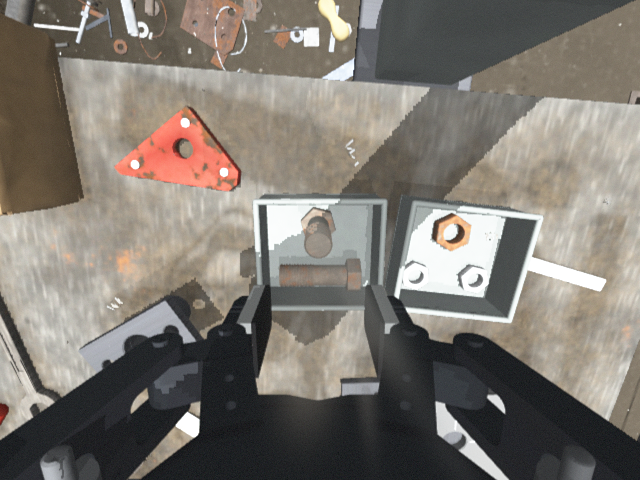

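View pics/s9c.png

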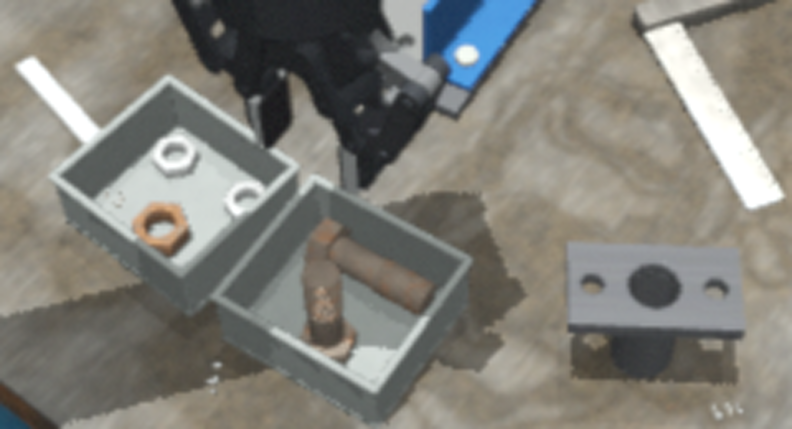

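The bolt stands in the empty half of its bin and the nut is in its bin. Next is the stub. I'll move above it with the fingers opened wider.

drive_tool(series=[{"dx": 15, "dy": 5, "dz": -25, "spin": 0.18, "fingers": 0.3}, {"dx": 35, "dy": 10, "dz": -55, "spin": 0.36, "fingers": 0.15}, {"dx": 52, "dy": 15, "dz": -85, "spin": 0.54, "fingers": 0.15}, {"dx": 70, "dy": 18, "dz": -118, "spin": 0.72, "fingers": 0.15}, {"dx": 88, "dy": 22, "dz": -146.5, "spin": 0.9, "fingers": 0.15}, {"dx": 88, "dy": 22, "dz": -146.5, "spin": 1.052, "fingers": 0.15}, {"dx": 88, "dy": 22, "dz": -146.5, "spin": 1.052, "fingers": 0.15}, {"dx": 88, "dy": 22, "dz": -146.5, "spin": 1.052, "fingers": 0.15}, {"dx": 88, "dy": 22, "dz": -146.5, "spin": 1.052, "fingers": 0.15}, {"dx": 88, "dy": 22, "dz": -146.5, "spin": 1.052, "fingers": 0.15}], grip_force=100)

```text
time_s: 13.6
tcp_pos: [0.4861, -0.4082, 0.15]
eef_rot: [-0.623, 0.329, -0.334, 0.626]
wrist_force: [-0.1, -0.4, 0.8]
gripper_width: 0.848
```

Run:
```python
from h import *
from rig import arm
s=load("s9");print("scene fl hole",cast(s,((654.5)/3.3-.5+200,286.5/3.3-.5+210),.07))
snap(arm,"wrist","w10")
plan(arm,[(.486,-.4085,.049,34)])
```

```text
scene fl hole [ 0.48694431 -0.40768263  0.07      ]
t 13.65 tcp [ 0.4861 -0.4083  0.1501] ydir [ 0.009 -0.001 -1.   ] jaw 34.1 j7 1.49 w 0.845 F [0.4 0.3 0.2]
(0.486, -0.4085, 0.049, 34) dx -0.5 dy 101.1 dz -0.9 spin 0.001 (alt -3.141) dist 101
```

View pics/w10.png

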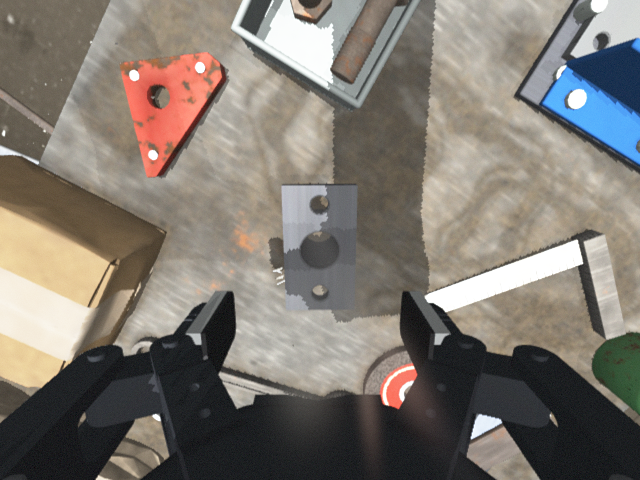

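The flange is square to the jaws, with its hole at (320,250). Descend to TCP z≈0.046, grip, and check before lifting.

drive_tool(series=[{"dx": -0.3, "dy": 45, "dz": -0.5, "spin": 0, "fingers": 0.15}, {"dx": -0.4, "dy": 80, "dz": -0.9, "spin": 0, "fingers": 0.15}, {"dx": -0.5, "dy": 104, "dz": -0.9, "spin": 0, "fingers": 0.15}, {"dx": -0.5, "dy": 104, "dz": -0.9, "spin": 0, "fingers": 0.15}, {"dx": -0.5, "dy": 104, "dz": -0.9, "spin": 0, "fingers": 0.15}, {"dx": -0.5, "dy": 104, "dz": -0.9, "spin": 0, "fingers": 0.6}, {"dx": -0.5, "dy": 104, "dz": -0.9, "spin": 0, "fingers": 0.6}, {"dx": -0.5, "dy": 104, "dz": -0.9, "spin": 0, "fingers": 0.6}, {"dx": -0.5, "dy": 104, "dz": -0.9, "spin": 0, "fingers": 0.6}, {"dx": -0.5, "dy": 104, "dz": -0.9, "spin": 0, "fingers": 0.6}], grip_force=100)

```text
time_s: 14.9
tcp_pos: [0.4878, -0.4096, 0.0484]
eef_rot: [-0.623, 0.327, -0.336, 0.626]
wrist_force: [0.3, 1.0, 6.2]
gripper_width: 0.558
```

Run:
```python
from h import *
from rig import arm
c=load("w10");print("flhole",cast(c,(320,250),.07))
snap(arm,"wrist","w11")
plan(arm,[])
```

```text
flhole [ 0.48749522 -0.40722442  0.07      ]
t 14.95 tcp [ 0.4878 -0.4096  0.0484] ydir [ 0.012 -0.003 -1.   ] jaw 34.1 j7 1.55 w 0.562 F [0.7 1.7 6.4]
```

View pics/w11.png

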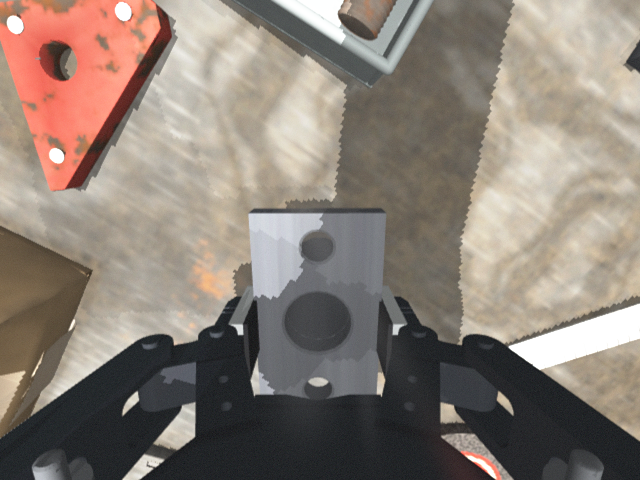

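The flange is gripped (opening ≈48–50 mm) and the pads sit centred on its big hole at (318,322). Lift straight up.

drive_tool(series=[{"dx": 0, "dy": -8, "dz": 0, "spin": 0, "fingers": 0.6}, {"dx": 0, "dy": -20, "dz": 0, "spin": 0, "fingers": 0.6}, {"dx": 0, "dy": -45, "dz": 0, "spin": 0, "fingers": 0.6}, {"dx": 0, "dy": -75, "dz": 0, "spin": 0, "fingers": 0.6}, {"dx": 0, "dy": -105, "dz": 0, "spin": 0, "fingers": 0.6}, {"dx": 0, "dy": -125, "dz": 0, "spin": 0, "fingers": 0.6}, {"dx": 0, "dy": -125, "dz": 0, "spin": 0, "fingers": 0.6}, {"dx": 0, "dy": -125, "dz": 0, "spin": 0, "fingers": 0.6}, {"dx": 0, "dy": -125, "dz": 0, "spin": 0, "fingers": 0.6}, {"dx": 0, "dy": -125, "dz": 0, "spin": 0, "fingers": 0.6}], grip_force=100)

```text
time_s: 16.2
tcp_pos: [0.4856, -0.4087, 0.1721]
eef_rot: [-0.623, 0.328, -0.335, 0.626]
wrist_force: [-0.1, -0.8, -5.9]
gripper_width: 0.561
```

Run:
```python
from h import *
from rig import arm
snap(arm,"wrist","w12");s=snap(arm,"scene","s12");crop(s,300,150,460,330,3.3,"pics/s12c.png")
h=(.613,-.1035)
plan(arm,[(*h,.165,6.9),(*h,.1,6.9)])
```

```text
t 16.30 tcp [ 0.4859 -0.409   0.1727] ydir [ 0.011 -0.003 -1.   ] jaw 34.1 j7 1.48 w 0.560 F [-0.3 -0.1 -5.8]
(0.613, -0.1035, 0.165, 6.9) dx -181.9 dy 8.3 dz 276.4 spin 0.474 (alt -2.667) dist 331
(0.613, -0.1035, 0.1, 6.9) dx -182.5 dy 73.3 dz 275.8 spin 0.474 (alt -2.667) dist 339
```

View pics/w12.png

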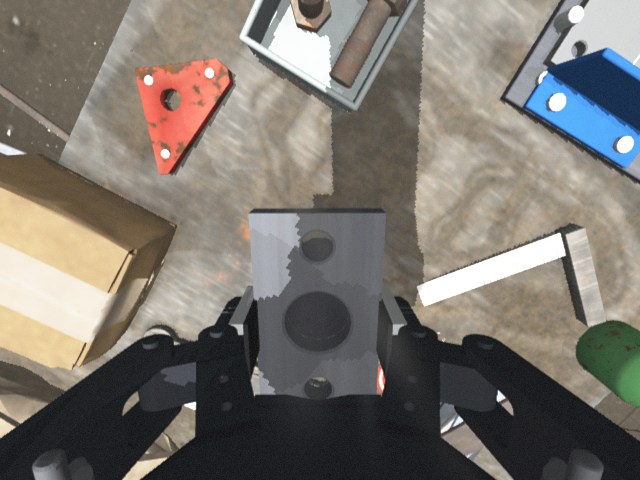

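View pics/s12c.png

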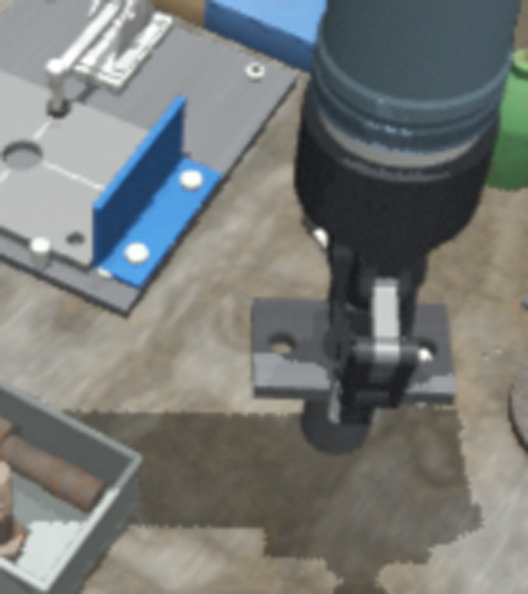

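The stub hangs level, and the wrist view matches the one before the lift, so there was no slip. Its foot is at about 0.124 m, above the fence. Now carry it over the plate at that height.

drive_tool(series=[{"dx": -18, "dy": 1, "dz": 28, "spin": 0.05, "fingers": 0.6}, {"dx": -42, "dy": 2, "dz": 64, "spin": 0.11, "fingers": 0.6}, {"dx": -70, "dy": 2, "dz": 106, "spin": 0.18, "fingers": 0.6}, {"dx": -98, "dy": 2, "dz": 148, "spin": 0.25, "fingers": 0.6}, {"dx": -126, "dy": 2, "dz": 190, "spin": 0.32, "fingers": 0.6}, {"dx": -150, "dy": 2, "dz": 228, "spin": 0.39, "fingers": 0.6}, {"dx": -170, "dy": 2, "dz": 258, "spin": 0.44, "fingers": 0.6}, {"dx": -182, "dy": 2, "dz": 276, "spin": 0.474, "fingers": 0.6}, {"dx": -182, "dy": 2, "dz": 276, "spin": 0.474, "fingers": 0.6}, {"dx": -182, "dy": 2, "dz": 276, "spin": 0.474, "fingers": 0.6}])

```text
time_s: 17.55
tcp_pos: [0.6119, -0.1055, 0.1713]
eef_rot: [-0.528, 0.465, -0.473, 0.53]
wrist_force: [-0.4, -0.5, -6.1]
gripper_width: 0.559
```

Run:
```python
from h import *
from rig import arm
arm.camera("top");arm.camera("top");arm.camera("top")
snap(arm,"wrist","w13");snap(arm,"top","t13")
h=(.613,-.1035)
plan(arm,[(*h,.14,6.9),(*h,.1,6.9),(*h,.073,6.9)])
```

```text
t 17.80 tcp [ 0.6121 -0.1054  0.1714] ydir [ 0.011 -0.003 -1.   ] jaw 6.8 j7 0.47 w 0.562 F [-0.2  0.5 -5. ]
(0.613, -0.1035, 0.14, 6.9) dx -1.9 dy 31.4 dz 0.8 spin -0.002 (alt 3.139) dist 32
(0.613, -0.1035, 0.1, 6.9) dx -2.1 dy 71.4 dz 0.3 spin -0.002 (alt 3.139) dist 71
(0.613, -0.1035, 0.073, 6.9) dx -2.2 dy 98.4 dz 0.1 spin -0.002 (alt 3.139) dist 98
```

View pics/w13.png

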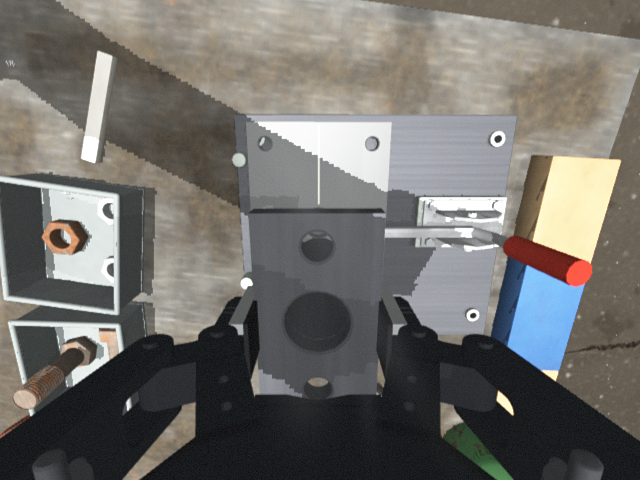

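View pics/t13.png

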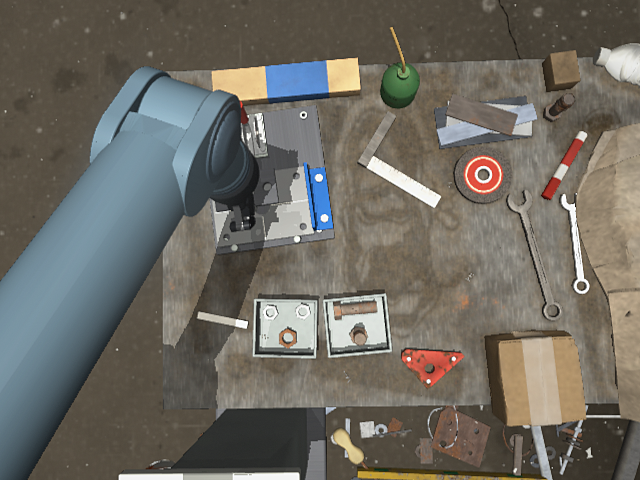

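The wrist view shows the flange hole at (318,322) and the plate's two +y corner holes at (265,143) and (372,143). I'll use both to get the stub-to-hole offset.

```bash
cat > rel.py <<'E'
from h import *
def ell(c,box,thr):
    x0,y0,x1,y1=box;g=cv2.cvtColor(c["pixels"],cv2.COLOR_BGR2GRAY)[y0:y1,x0:x1]
    m=(g<thr).astype(np.uint8);cs=max(cv2.findContours(m,cv2.RETR_EXTERNAL,cv2.CHAIN_APPROX_NONE)[0],key=cv2.contourArea)
    e=cv2.fitEllipse(cs);return (e[0][0]+x0,e[0][1]+y0),e[1]
E
python3 - <<'E'
from rel import *
c=load("w13")
crop(c,225,120,405,410,2.05,"pics/w13c.png")
crop(c,250,125,390,160,5.5,"pics/w13h.png")
E
```

```text
(no output)
```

View pics/w13c.png

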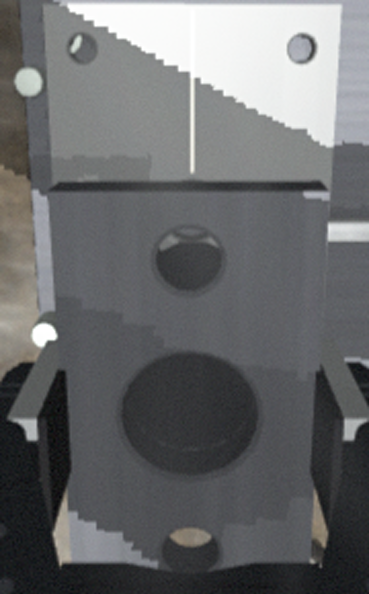

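View pics/w13h.png

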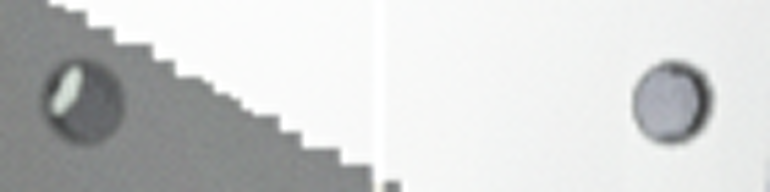

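Run:
```python
from rel import *
np.set_printoptions(precision=4,suppress=True)
c=load("w13")
f=lambda p,k,x,y:((p[0]+.5)/k-.5+x,(p[1]+.5)/k-.5+y)
zt=.1714-.0484+.07
s=cast(c,f((190,413),2.05,225,120),zt);print("stub axis top",s)
# scale check: hole diameter & flange width at zt
a=cast(c,f((120,413),2.05,225,120),zt);b=cast(c,f((259,413),2.05,225,120),zt);print("hole dia",np.linalg.norm(a-b))
a=cast(c,f((50,190),2.05,225,120),zt);b=cast(c,f((327,190),2.05,225,120),zt);print("flange w",np.linalg.norm(a-b),"far edge mid",(a+b)/2, "dist to axis",np.linalg.norm((a+b)/2-s),"ang",np.degrees(np.arctan2(b[1]-a[1],b[0]-a[0])))
l=cast(c,f((84,102),5.5,250,125),.02);r=cast(c,f((673,102),5.5,250,125),.02)
d=(r-l)[:2];print("spacing",np.linalg.norm(d),"ang",np.degrees(np.arctan2(d[1],d[0])))
u=d/np.linalg.norm(d);v=np.array([-u[1],u[0]])
H=((l+r)/2)[:2]-v*.068;print("plate hole",H,"stub-hole",s[:2]-H)
# w10/w11 check of same method on the bench stub
c=load("w11");print("w11 hole",cast(c,(318,322),.07))
R=Ro.from_quat([0,0,0,1])
```

```text
stub axis top [ 0.6108 -0.1046  0.193 ]
hole dia 0.02724540238238329
flange w 0.04935799947548631 far edge mid [ 0.6054 -0.0605  0.193 ] dist to axis 0.04436246570534362 ang 6.6105927329064285
spacing 0.08978433037497961 ang 6.730834029452435
plate hole [ 0.6133 -0.1027] stub-hole [-0.0025 -0.0018]
w11 hole [ 0.4865 -0.4084  0.07  ]
```

All three views put the target TCP at about (0.614, −0.104), agreeing within about 1 mm. The measured sizes also check: hole 27.2 mm, flange 49.4 mm, hole spacing 89.8 mm. Lower to an intermediate height first.

Run:
```python
from h import *
from rig import arm
h=(.6143,-.104)
plan(arm,[(*h,.17,6.8),(*h,.12,6.8),(*h,.09,6.8)])
```

```text
t 17.80 tcp [ 0.6121 -0.1054  0.1714] ydir [ 0.011 -0.003 -1.   ] jaw 6.8 j7 0.47 w 0.562 F [-0.2  0.5 -5. ]
(0.6143, -0.104, 0.17, 6.8) dx -1.1 dy 1.5 dz 2.3 spin -0.001 (alt 3.141) dist 3
(0.6143, -0.104, 0.12, 6.8) dx -1.4 dy 51.5 dz 1.8 spin -0.001 (alt 3.141) dist 52
(0.6143, -0.104, 0.09, 6.8) dx -1.5 dy 81.5 dz 1.5 spin -0.001 (alt 3.141) dist 81
```

drive_tool(series=[{"dx": -1, "dy": 10, "dz": 2, "spin": 0, "fingers": 0.6}, {"dx": -1.2, "dy": 28, "dz": 2, "spin": 0, "fingers": 0.6}, {"dx": -1.4, "dy": 48, "dz": 1.8, "spin": 0, "fingers": 0.6}, {"dx": -1.5, "dy": 66, "dz": 1.6, "spin": 0, "fingers": 0.6}, {"dx": -1.5, "dy": 78, "dz": 1.5, "spin": 0, "fingers": 0.6}, {"dx": -1.5, "dy": 81.5, "dz": 1.5, "spin": 0, "fingers": 0.6}, {"dx": -1.5, "dy": 81.5, "dz": 1.5, "spin": 0, "fingers": 0.6}, {"dx": -1.5, "dy": 81.5, "dz": 1.5, "spin": 0, "fingers": 0.6}, {"dx": -1.5, "dy": 81.5, "dz": 1.5, "spin": 0, "fingers": 0.6}, {"dx": -1.5, "dy": 81.5, "dz": 1.5, "spin": 0, "fingers": 0.6}])

```text
time_s: 19.05
tcp_pos: [0.6147, -0.104, 0.0905]
eef_rot: [-0.527, 0.466, -0.474, 0.531]
wrist_force: [-1.4, 0.5, -5.3]
gripper_width: 0.558
```

Run:
```python
from h import *
from rig import arm
snap(arm,"scene","s14");c=snap(arm,"wrist","w14")
s=load("s14");crop(s,240,110,400,240,4.8,"pics/s14c.png");crop(c,225,80,405,410,1.8,"pics/w14c.png")
h=(.6143,-.104)
plan(arm,[(*h,.0728,6.8)])
```

```text
t 19.15 tcp [ 0.6145 -0.1039  0.0902] ydir [ 0.012 -0.003 -1.   ] jaw 6.8 j7 0.52 w 0.561 F [ 0.3  0.3 -6. ]
(0.6143, -0.104, 0.0728, 6.8) dx -0.0 dy 17.4 dz -0.4 spin -0.001 (alt 3.141) dist 17
```

View pics/s14c.png

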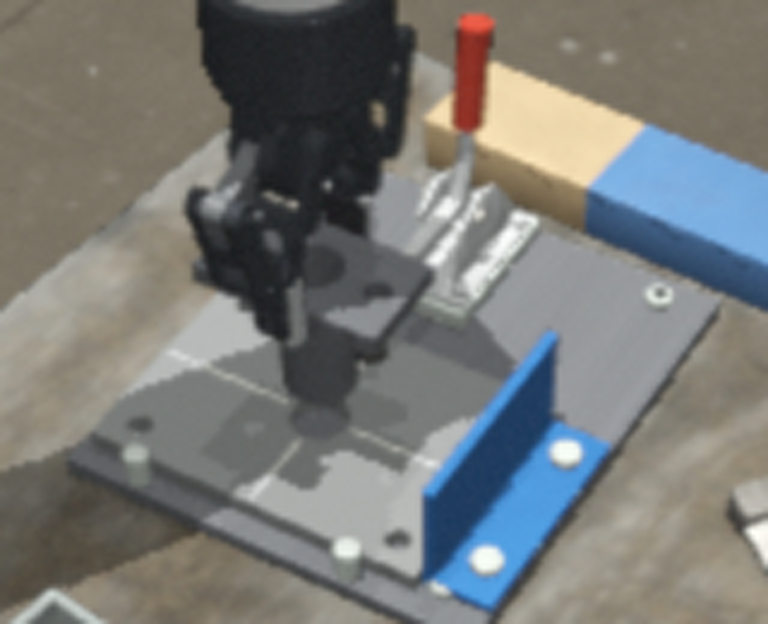

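View pics/w14.png

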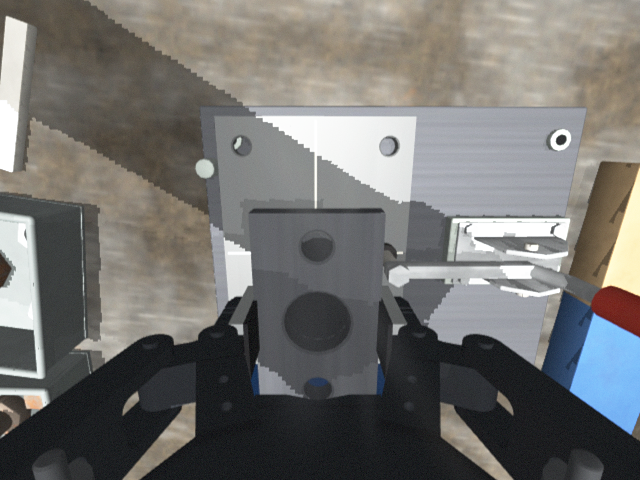

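The pipe stands vertical just above the hole. I'll re-measure the relative offset, then do the last 17 mm.

Run:
```python
from rel import *
np.set_printoptions(precision=4,suppress=True)
c=load("w14")
zt=.0902-.0484+.07
s=cast(c,(317.4,321.2),zt)
for o in(0,):
    l=cast(c,(242,145.7),.02);r=cast(c,(389,145.7),.02)
d=(r-l)[:2];u=d/np.linalg.norm(d);v=np.array([-u[1],u[0]])
H=((l+r)/2)[:2]-v*.068
print(np.linalg.norm(d),np.degrees(np.arctan2(d[1],d[0])),"stub",s,"hole",H,"diff",s[:2]-H)
sc=load("s14")
# scene: pipe silhouette edges at foot vs hole
f=lambda p:((p[0]+.5)/4.8-.5+240,(p[1]+.5)/4.8-.5+110)
for X in((.613,-.103,.0418),(.613,-.103,.0418+.06)): print((proj(sc,X)-[240,110]+.5)*4.8-.5)
crop(sc,290,160,330,205,13,"pics/s14p.png")
```

```text
0.08943434557795278 6.776669755143171 stub [ 0.6135 -0.1024  0.1118] hole [ 0.6135 -0.1027] diff [-0.      0.0003]
[318.1727 382.8795]
[312.5671 283.3314]
```

View pics/s14p.png

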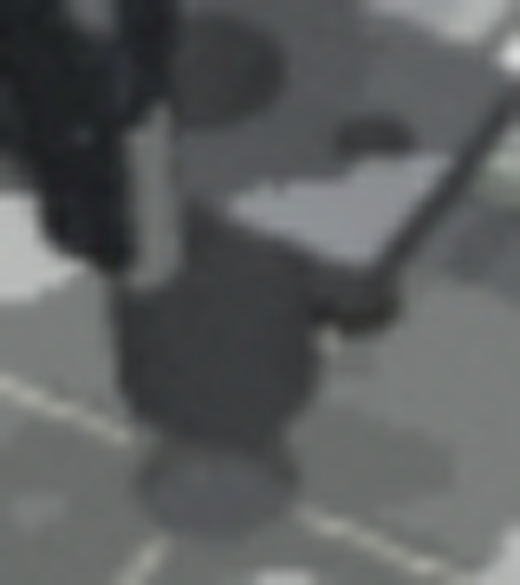

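The wrist check gives a stub-to-hole offset of under 0.5 mm. In the scene view, the foot's edges (122 to 315 px, bottom at 445) match the prediction for a centred foot to about 1 mm. Final descent, slow, then settle.

drive_tool(series=[{"dx": 0, "dy": 3, "dz": 0, "spin": 0, "fingers": 0.6}, {"dx": 0, "dy": 7, "dz": 0, "spin": 0, "fingers": 0.6}, {"dx": 0, "dy": 11, "dz": -0.2, "spin": 0, "fingers": 0.6}, {"dx": 0, "dy": 14, "dz": -0.2, "spin": 0, "fingers": 0.6}, {"dx": 0, "dy": 16, "dz": -0.2, "spin": 0, "fingers": 0.6}, {"dx": 0, "dy": 17.2, "dz": -0.2, "spin": 0, "fingers": 0.6}, {"dx": 0, "dy": 17.2, "dz": -0.2, "spin": 0, "fingers": 0.6}, {"dx": 0, "dy": 17.2, "dz": -0.2, "spin": 0, "fingers": 0.6}, {"dx": 0, "dy": 17.2, "dz": -0.2, "spin": 0, "fingers": 0.6}, {"dx": 0, "dy": 17.2, "dz": -0.2, "spin": 0, "fingers": 0.6}])

```text
time_s: 20.4
tcp_pos: [0.6146, -0.104, 0.0731]
eef_rot: [-0.527, 0.466, -0.473, 0.531]
wrist_force: [-0.4, 0.9, -6.3]
gripper_width: 0.562
```

Run:
```python
from rel import *
from rig import arm
np.set_printoptions(precision=4,suppress=True)
snap(arm,"scene","s15");c=snap(arm,"wrist","w15");t=snap(arm,"top","t15")
s=load("s15");crop(s,280,155,345,205,11,"pics/s15c.png");crop(c,200,80,440,410,1.8,"pics/w15c.png")
plan(arm,[(.6143,-.104,.0728,6.8)]);print(arm.read_state()["dq"])
X=(.613,-.103,.0244);print((proj(s,X)-[280,155]+.5)*11-.5,(proj(s,(.613,-.103,.02))-[280,155]+.5)*11-.5)
```

```text
t 20.55 tcp [ 0.6145 -0.104   0.073 ] ydir [ 0.012 -0.003 -1.   ] jaw 6.8 j7 0.53 w 0.558 F [ 0.5 -1.2 -5.3]
(0.6143, -0.104, 0.0728, 6.8) dx -0.0 dy 0.2 dz -0.2 spin -0.000 (alt 3.141) dist 0
[-0.0006  0.0006  0.0016 -0.0006  0.0016 -0.0008 -0.0001]
[293.2988 445.3621] [294.1711 460.8533]
```

View pics/s15c.png

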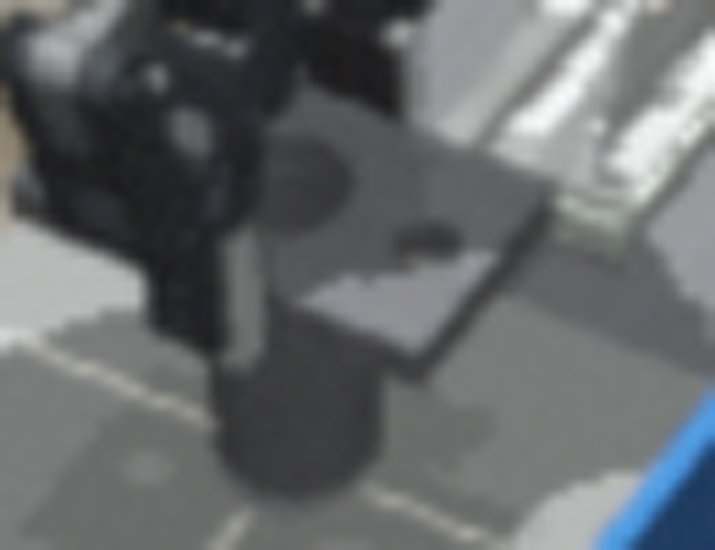

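View pics/w15.png

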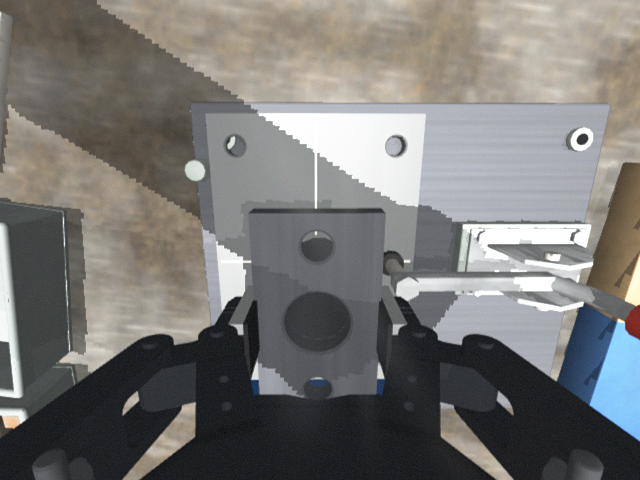

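View pics/t15.png

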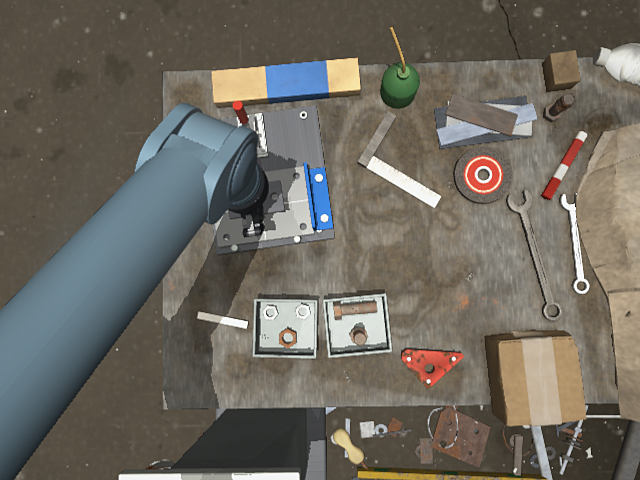

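Run:
```python
from rel import *
c=load("w15");s=cast(c,(317.4,321.2),.0946);l=cast(c,(235,145.7),.02);r=cast(c,(396,145.7),.02)
d=(r-l)[:2];u=d/np.linalg.norm(d);v=np.array([-u[1],u[0]]);H=((l+r)/2)[:2]-v*.068
print(np.linalg.norm(d),np.degrees(np.arctan2(d[1],d[0])),"diff",s[:2]-H)
t=load("t15");a=np.radians(4.4);p=cast(t,(360,331),.077)[:2]-[.4032,-.2663];print("bolt top in bin",np.cos(a)*p[0]+np.sin(a)*p[1],-np.sin(a)*p[0]+np.cos(a)*p[1])
p=cast(t,(288,338),.017)[:2]-[.4005,-.1455];print("nut",p)
from rig import arm
print(arm.sign_off())
```

```text
0.09002807721634959 6.777318971792104 diff [7.49105637e-05 3.05322497e-04]
bolt top in bin -0.0078111901068861666 -0.003070850308294551
nut [-0.01977634 -0.00180157]
the job is handed in; nothing more can be done
None
```

The job is handed in at about 20.6 s of the 54 s allowed, with the stub still held over the plate hole; sign-off gives no verdict. The loose nut lies in the nut bin and the loose bolt stands upright in the bolt bin. I then took the stub by its flange and carried it over the fence with its foot about 124 mm up.

**What the last checks showed:**
- **Centring:** the wrist camera puts the stub about 0.3 mm from the hole's middle. The scene camera agrees to about 1 mm.
- **Root gap:** about 4.5 mm from the tool height. The scene picture suggests about 3 mm. Both are inside the 1–8 mm band.
- **Alignment:** the jaws, set square to the flange at the grasp, are within 0.1° of the plate. Tool tilt is unchanged since the grasp, so the stub should be upright.
- **Steadiness:** the wrist force stayed at the stub's weight, about 5–6 N, so nothing else seems to be touching it. The joints are still.
- **Bins:** nut about (−20, −2) mm and bolt top about (−8, −3) mm from their bin centres. The bolt reading from the top camera is 10 mm off my placing target in x. I rough-picked that pixel, and the bolt is clearly inside the bin in all views.
- **Bystanders:** the square, soapstone stick and magnet look unmoved in the top view.

One move call was refused because its rows lacked some keys. Nothing moved, and I resent it complete.

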